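# Tap the wobbly tub to the middle of the scale pan

## Robot

A 7-joint arm with a two-finger parallel gripper is mounted at the origin on the work surface. World frame = base frame: x ahead of the robot, y to its left, z up, the work surface at z = 0. Lengths are in mm, angles in rad, forces in N, time in s.
With the tool pointing down it reaches from about 425 to 825 mm from the base axis. Payload 3.6 kg.
Tool frame: the origin (TCP) lies at the very end of the fingers, on their centre line; the grasp point (between the pads) lies hold_point_z behind it (hold_point_z is the distance from the TCP to the grasp point, in mm); z points along the fingers, y is the direction in which the jaws open and shut (so a half turn about z gives the same grasp; the last joint's range is limited). The gripper opens to 93 mm and grips with 3 to 60 N. Pads are 15 mm wide; open, the fingers measure 128 mm over their backs; the gripper's body (75 mm by 188 mm) begins 65 mm behind the grasp point.
Start: joints at [1.129, 0.615, -0.013, 1.423, 0.008, 1.103, -0.04], TCP at [262.557, -594.58, 218.64] pointing down, gripper open.
Joint ranges: [-3.12, 3.12], [-0.3, 2.06], [-1.34, 1.32], [0.26, 2.42], [-1.36, 4.5], [0.01, 1.98], [-2.84, 2.84]. Speed limits (rad/s): [2.79, 2.79, 3.14, 3.14, 3.14, 3.14, 3.14].

## Interface

Orientations are given as a rotation vector (axis times angle).
In Python, from workcell import * gives the robot as it stands. The module is installed in compiled form; this text tells all that it offers.
- The arm moves only by the shell command python3 -m inch 'ROWS' [FORCE]. ROWS is JSON, a list of rows, each an object of numbers: "dx", "dy", "dz": the shift along the world's x, y, z in cm; "ax", "ay", "az": the turn, a rotation vector about the world's x, y, z in degrees; "gripper": the opening, from 0 (shut) to 1 (fully open). In form: [{"dx": .., "dy": .., "dz": .., "ax": .., "ay": .., "az": .., "gripper": ..}, ...]. A call has 1 to 20 rows; each row is the pose to reach, as a shift and turn from the pose commanded when the call began; what a row does not reach only later rows make up. A row lasts 1/12 s, in which the tool goes at most 41.7 mm and 7.16 degrees, less where a joint would pass 70% of its speed; a pose out of reach is approached as far as the arm can. A call with a gripper value outside its range is refused whole. The fingers move at their own pace and stop on an object; FORCE is the grip in N (left out, the last holds). Time passes only in rows, so rows that repeat a pose let the fingers close. It gives the time, the measured TCP pose, the force and the opening at its end, in the units of the state.
- state(): the state, without advancing time (a new reading comes with each control period).
- capture(name): name is "side" or "top"; returns the picture (480x640x3 uint8, red, green, blue); there is no depth.
- camera_model(name): a dict with "mtx" (3x3 intrinsics, pixels), "R" (3x3) and "t" (3): a world point X has camera coordinates R X + t. Camera axes: x right, y down, z forward; pixel columns grow to the right and rows downward; lengths in mm; the calibration is good to about 2 mm. A picture is of the moment at which its call begins. camera_model takes no time and is no camera call.
- hand_in(): hands the job in, once; it reports no verdict.
The state is a dict: "clock": time; "joint_positions": joint angles; "joint_velocities": joint speeds; "joint_torque": joint torques, N m; "tcp_pos": TCP position; "ee_rot": TCP orientation; "force": force on the tool from outside, world axes, zero at the start; "torque": the same for the moment, N m; "width": finger opening in mm.
Only numpy, scipy, OpenCV 4.12 (cv2) and the standard library are available. Lean on these libraries where they do the work, as an engineer would, in place of code of your own. Each camera call takes 0.05 s, during which the arm holds its last target. There are 200 camera calls.

## Task

The white tub on the little round scale has been put down off-centre and hangs over the edge of the steel pan. Without picking it up, nudge it with light taps of the fingertips until it stands upright in the middle of the pan; do not tip it or knock it off. Leave the scale and everything else where they are.

Things in the scene. Friction and masses are not known exactly. Their poses are not given: they have to be found in the camera images.
- tub: white tub with ribbed screw lid, off-centre on the pan, 0.22-0.45 kg, 82 mm high. Origin: centre of underside; z up its axis. Narrow foot 48 mm across, flaring to an upright wall 94 mm across from 18 to 62 mm above the underside; lid 91 mm across above. Slides at 1 to 3.5 N if pushed low (20-30 mm above the underside), tips if pushed near the lid; does not coast after a slow push
- scale: small loose round scale, 1.6 kg, on the cabinet top, with a white round base 156 mm across and 30 mm high, a grey neck 60 mm across and a flat rimless round steel pan 116 mm across. Origin at the centre of its underside, on the surface; the dark display is at its -x side
- pan_centre (a point): the centre of the flat top face of the scale pan, 60 mm above the cabinet top; the pan is a steel disc 116 mm across and 8 mm thick; axes as the scale's
- spare_tub: a second white tub of the same make, 94 mm wide and 82 mm high, standing straight on the cabinet top to the left; origin at the centre of its underside
- spray_bottle: clear glass spray bottle, 76 mm wide, 213 mm high, white trigger head; origin at the centre of its underside
- scoop: green plastic scoop lying beside the scale, 165 mm long, 60 mm wide, 35 mm high; origin on the surface between bowl and handle
- bucket_handle: ribbed blue grip of a bucket handle with two wire ends, lying near the scale, 160 mm by 50 mm, 29 mm high; origin on the surface under the middle of the grip
- peg_basket: stainless steel wire basket with wooden pegs, 150 by 120 mm, 82 mm high, on the right; origin at the centre of its underside
- jar: glass jar with a metal cap, 80 mm wide, 120 mm high; origin at the centre of its underside
- scrub_brush: wooden scrubbing brush, 150 by 55 mm, 42 mm high, near the robot on its left; origin at the centre of its underside
Not all that is in view belongs to the job. Leave any red look-alike of the tub alone.

How it is judged (in metres and radians):
On the way, in this order (a step that is already met when the one before it is completed fails the run):
1. the fingers touch the tub (contact force between the fingers and tub above 0.3 N), for 0.02 s.
2. the tub is in the middle of the pan (within 7 mm) (horizontal distance between tub and pan_centre below 0.007 m), for 0.2 s.
At the end, for the whole second after the job is handed in: The tub stands upright (within 3 degrees) and still on the pan, its axis within 7 mm of the pan's centre; the scale has shifted less than 15 mm and every other thing less than 20 mm (horizontal distance between tub and pan_centre below 0.007 m and angle between each of tub, scale's own z axis and vertical below 0.06 rad and z of tub in the frame of pan_centre between -0.004 and 0.004 m and linear speed of tub below 0.02 m/s and distance of scale from where it was at the start of the episode below 0.015 m and distance of each of spare_tub, spray_bottle, scoop, bucket_handle, peg_basket, jar, scrub_brush from where it was at the start of the episode below 0.02 m); the robot touches nothing.
It fails at once if the tub is tipped by more than 14 degrees or comes off the pan (angle between tub's own z axis and vertical above 0.25 rad or z of tub in the frame of pan_centre below -0.015 m).
It fails at once if the tub is lifted (z of tub in the frame of pan_centre above 0.012 m).
It fails at once if the tub is struck or pushed harder than 15 N (contact force between the arm and tub above 15 N).
It fails at once if the scale is shifted by more than 15 mm (distance of scale from where it was at the start of the episode above 0.015 m).
It fails at once if another thing is shifted by more than 20 mm (distance of any of spare_tub, spray_bottle, scoop, bucket_handle, peg_basket, jar, scrub_brush from where it was at the start of the episode above 0.02 m).
It also fails if it takes over 53 s, if anything falls off the work surface, if the arm or the gripper's body presses on something with over 40 N, if the wrist force passes 120 N, or if a joint passes its speed limit or range.

## Working session

There is one attempt and no reset: what is moved stays moved. The work goes in short steps, Python scripts to look and compute and a shell command to move; the robot and the scene stay as the last step left them, time stands still between calls to the robot, and variables do not carry over. Pictures are saved under pics/ and viewed, about 8 in all and at most 12, crops included, and the job is handed in when it is done.

```bash
mkdir -p pics; python3 - <<'E'
from workcell import *
import cv2
for n in("side","top"):
    cv2.imwrite(f"pics/{n}0.png",capture(n)[:,:,::-1]); c=camera_model(n); print(n,c["mtx"],c["R"],c["t"], -c["R"].T@c["t"])
s=state();print(s)
E
```

```text
side [[477.57755061   0.         314.1684633 ]
 [  0.         477.57755061 241.31618619]
 [  0.           0.           1.        ]] [[-0.96250787 -0.27082696  0.0152104 ]
 [-0.16075536  0.5243553  -0.83618732]
 [ 0.21848642 -0.80728203 -0.54823299]] [ 499.66828833  139.34109176 1121.6510406 ] [258.26896578 967.74813209 723.84120445]
top [[577.09083868   0.         324.93941099]
 [  0.         577.09083868 238.23168501]
 [  0.           0.           1.        ]] [[-0.04357946 -0.99904188  0.00401843]
 [-0.97788137  0.04183211 -0.20493439]
 [ 0.20456994 -0.01286047 -0.97876746]] [   8.09658946  531.24597704 1586.49646581] [ 195.29890213    6.26879028 1661.64915672]
{'clock': 0.1, 'joint_positions': array([ 1.1285122 ,  0.61584761, -0.01260122,  1.42471036,  0.0081458 ,
        1.10337867, -0.04041043]), 'joint_velocities': array([ 5.61219488e-04, -3.02080148e-03, -3.78190688e-04, -4.33825288e-03,
        5.47664408e-05, -1.61659129e-03,  1.12699853e-03]), 'joint_torque': array([ 9.66872285e-04, -4.60046232e+01,  2.09695618e-01, -1.66246426e+01,
       -6.12142123e-02,  1.69395679e-02,  1.02712652e-04]), 'tcp_pos': array([ 262.25051285, -593.98794369,  217.59013144]), 'ee_rot': array([-3.07174925e+00, -6.48055080e-01,  8.61299190e-04]), 'force': array([-1.33422654, -0.35216483,  0.21585964]), 'torque': array([-0.00891136,  0.05271395, -0.00124551]), 'width': 93.06106174498944}
```

View pics/side0.png

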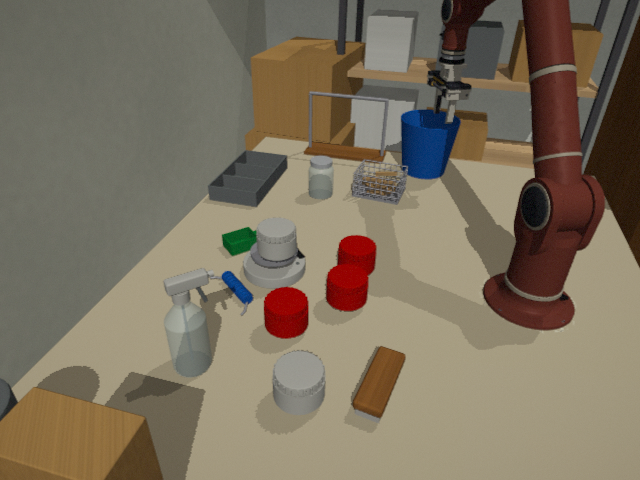

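View pics/top0.png

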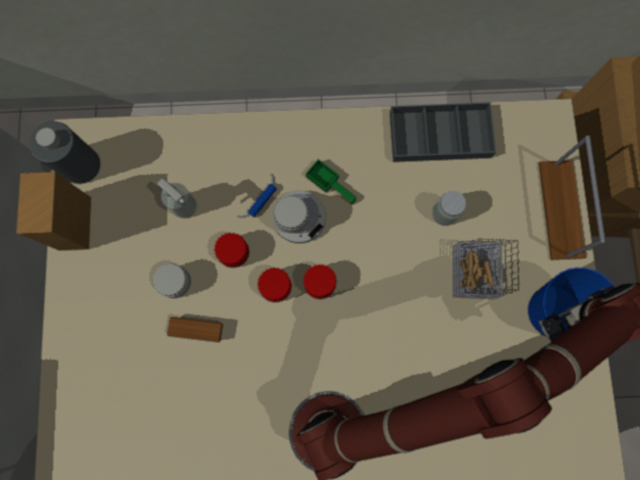

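The side view shows the tub at about (277,240) on the scale (275,262). The top view has it at (292,212) on the base at about (300,217), with the display at (315,231). Three red look-alikes stand nearer the robot. Next I'll enlarge both.

```bash
python3 - <<'E'
import cv2,numpy as np
a=cv2.imread("pics/top0.png")[180:250,260:340]; b=cv2.imread("pics/side0.png")[210:290,235:315]
a=cv2.resize(a,None,fx=7,fy=7,interpolation=cv2.INTER_CUBIC)
cv2.imwrite("pics/ca.png",cv2.convertScaleAbs(a,alpha=1.2))
b=cv2.resize(b,None,fx=7,fy=7,interpolation=cv2.INTER_CUBIC)
cv2.imwrite("pics/cb.png",cv2.convertScaleAbs(b,alpha=1.3))
E
```

```text
(no output)
```

View pics/ca.png

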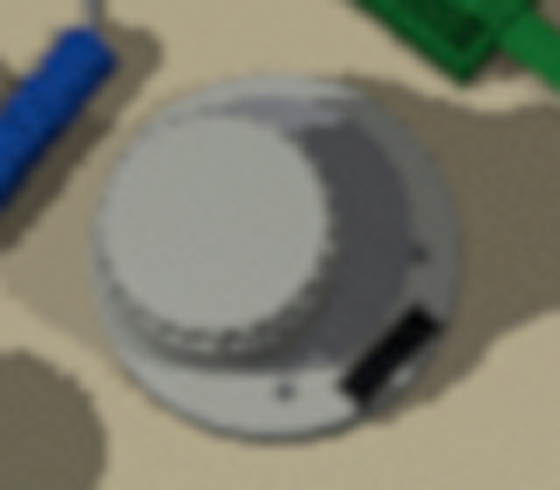

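View pics/cb.png

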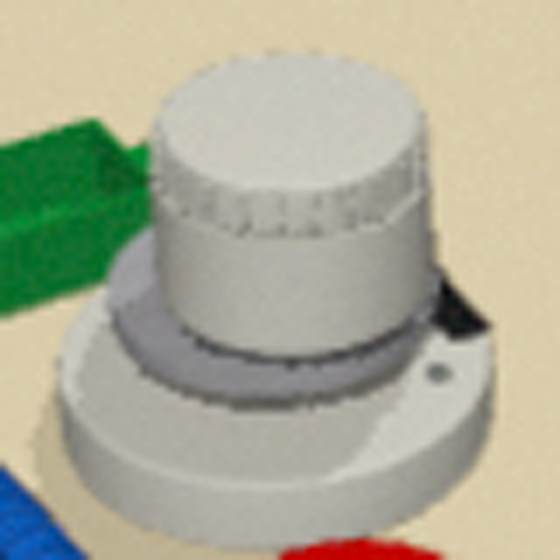

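Top crop: the lid spans x 100–330 and y 108–338, the base x 92–462 and y 72–440. Side crop: lid left/right/top at 150/430/52, base 58/493 with bottom at 547, pan left at 107 with lower edge at 405. Next I'll fit cylinder models to these outlines.

```bash
cat > h.py <<'E'
from workcell import *
import numpy as np, cv2
from scipy.optimize import least_squares
T=np.linspace(0,2*np.pi,180)
def proj(n,P):
    c=camera_model(n); q=(c["R"]@P.T).T+c["t"]; q=q@c["mtx"].T; return q[:,:2]/q[:,2:]
def circ(x,y,z,d): return np.c_[x+d/2*np.cos(T),y+d/2*np.sin(T),0*T+z]
BASE=[(0,156),(30,156)]; PAN=[(52,116),(60,116)]; LID=[(122,91),(142,91)]
LIDTOP=[(142,91)]
def ext(n,x,y,m):
    p=np.vstack([proj(n,circ(x,y,z,d)) for z,d in m]); return dict(l=p[:,0].min(),r=p[:,0].max(),t=p[:,1].min(),b=p[:,1].max())
def fit(obs,x0=(580,60)):
    # obs: (cam, model, side, pixel)
    f=lambda v:[ext(n,*v,m)[s]-u for n,m,s,u in obs]
    r=least_squares(f,x0,diff_step=1e-3); return r.x.round(1),np.round(r.fun,2)
def cp(c,o,k=7): return (c+.5)/k-.5+o
def draw(img,n,x,y,z,d,col): cv2.polylines(img,[np.round(proj(n,circ(x,y,z,d))*16).astype(int)],True,col,1,cv2.LINE_AA,4)
E
python3 - <<'E'
from h import *
tx=lambda c:cp(c,260); ty=lambda c:cp(c,180); sx=lambda c:cp(c,235); sy=lambda c:cp(c,210)
tb=[("top",BASE,"l",tx(92)),("top",BASE,"r",tx(462)),("top",BASE,"t",ty(72)),("top",BASE,"b",ty(440))]
sb=[("side",BASE,"l",sx(58)),("side",BASE,"r",sx(493)),("side",BASE,"b",sy(547)),("side",PAN,"l",sx(107)),("side",PAN,"b",sy(405))]
tl=[("top",LIDTOP,"l",tx(98)),("top",LIDTOP,"r",tx(332)),("top",LIDTOP,"t",ty(106)),("top",LIDTOP,"b",ty(338))]
sl=[("side",LID,"l",sx(150)),("side",LID,"r",sx(430)),("side",LID,"t",sy(52))]
for o in(tb,sb,tb+sb,tl,sl,tl+sl): print(*fit(o))
E
```

```text
[609.   56.9] [-0.36  0.36 -0.74  0.71]
[608.1  55.9] [-0.33  0.26  1.04  0.08 -1.14]
[608.3  56.3] [-0.18  0.54 -0.5   0.95 -0.49  0.12  1.15 -0.08 -1.04]
[591.9  77.1] [-0.04  0.04  0.34 -0.33]
[591.4  78.4] [ 0.33 -0.33  0.05]
[591.8  77.3] [-0.11 -0.02  0.37 -0.3   0.34 -0.35 -0.21]
```

```bash
python3 -m inch '[{"dz":4},{"dz":4},{"dx":28,"dy":73,"dz":5,"az":104.5},{"dx":28,"dy":73,"dz":5,"az":104.5},{"dx":28,"dy":73,"dz":5,"az":104.5},{"dx":28,"dy":73,"dz":5,"az":104.5},{"dx":28,"dy":73,"dz":5,"az":104.5},{"dx":28,"dy":73,"dz":5,"az":104.5},{"dx":28,"dy":73,"dz":5,"az":104.5},{"dx":28,"dy":73,"dz":5,"az":104.5},{"dx":28,"dy":73,"dz":5,"az":104.5},{"dx":28,"dy":73,"dz":5,"az":104.5},{"dx":28,"dy":73,"dz":5,"az":104.5},{"dx":28,"dy":73,"dz":5,"az":104.5},{"dx":28,"dy":73,"dz":5,"az":104.5,"gripper":0.43},{"dx":28,"dy":73,"dz":5,"az":104.5,"gripper":0.43},{"dx":28,"dy":73,"dz":5,"az":104.5,"gripper":0.43},{"dx":28,"dy":73,"dz":5,"az":104.5,"gripper":0.43},{"dx":28,"dy":73,"dz":5,"az":104.5,"gripper":0.43},{"dx":28,"dy":73,"dz":5,"az":104.5,"gripper":0.43}]'; python3 -c "
import workcell as w;print([n for n in dir(w) if n[0]!='_'])
from scipy.spatial.transform import Rotation as R
s=w.state();print(s['tcp_pos'],R.from_rotvec(s['ee_rot']).as_matrix().round(3),getattr(w,'hold_point_z',None),s['joint_positions'])"
```

```text
['PlanningError', 'camera_model', 'capture', 'hand_in', 'hold_point_z', 'state']
[ 262.25051285 -593.98794369  217.59013144] [[ 0.915  0.404 -0.001]
 [ 0.404 -0.915  0.002]
 [-0.    -0.002 -1.   ]] 18.8 [ 1.1285122   0.61584761 -0.01260122  1.42471036  0.0081458   1.10337867
 -0.04041043]invalid input at $[0]: expected keys dx, dy, dz, ax, ay, az, gripper
```

```bash
python3 -m inch '[{"dx":0,"dy":0,"dz":4,"ax":0,"ay":0,"az":0,"gripper":1},{"dx":0,"dy":0,"dz":4,"ax":0,"ay":0,"az":0,"gripper":1},{"dx":28,"dy":73,"dz":5,"ax":0,"ay":0,"az":104.5,"gripper":1},{"dx":28,"dy":73,"dz":5,"ax":0,"ay":0,"az":104.5,"gripper":1},{"dx":28,"dy":73,"dz":5,"ax":0,"ay":0,"az":104.5,"gripper":1},{"dx":28,"dy":73,"dz":5,"ax":0,"ay":0,"az":104.5,"gripper":1},{"dx":28,"dy":73,"dz":5,"ax":0,"ay":0,"az":104.5,"gripper":1},{"dx":28,"dy":73,"dz":5,"ax":0,"ay":0,"az":104.5,"gripper":1},{"dx":28,"dy":73,"dz":5,"ax":0,"ay":0,"az":104.5,"gripper":1},{"dx":28,"dy":73,"dz":5,"ax":0,"ay":0,"az":104.5,"gripper":1},{"dx":28,"dy":73,"dz":5,"ax":0,"ay":0,"az":104.5,"gripper":0.43},{"dx":28,"dy":73,"dz":5,"ax":0,"ay":0,"az":104.5,"gripper":0.43},{"dx":28,"dy":73,"dz":5,"ax":0,"ay":0,"az":104.5,"gripper":0.43},{"dx":28,"dy":73,"dz":5,"ax":0,"ay":0,"az":104.5,"gripper":0.43},{"dx":28,"dy":73,"dz":5,"ax":0,"ay":0,"az":104.5,"gripper":0.43},{"dx":28,"dy":73,"dz":5,"ax":0,"ay":0,"az":104.5,"gripper":0.43},{"dx":28,"dy":73,"dz":5,"ax":0,"ay":0,"az":104.5,"gripper":0.43},{"dx":28,"dy":73,"dz":5,"ax":0,"ay":0,"az":104.5,"gripper":0.43},{"dx":28,"dy":73,"dz":5,"ax":0,"ay":0,"az":104.5,"gripper":0.43},{"dx":28,"dy":73,"dz":5,"ax":0,"ay":0,"az":104.5,"gripper":0.43}]'; cat > st.py <<'E'
import workcell as w
from scipy.spatial.transform import Rotation as R
s=w.state();print(s['clock'],s['tcp_pos'].round(1),R.from_rotvec(s['ee_rot']).as_matrix().round(3).tolist(),s['joint_positions'].round(2),s['force'].round(2),round(s['width'],1))
E
python3 st.py
```

```text
clock: 1.77
tcp_pos: [531.7, 107.3, 268.3]
ee_rot: [1.37, 2.826, 0.0]
force: [0.8, 0.6, 0.6]
width: 40.1
1.7667 [531.7 107.3 268.3] [[-0.62, 0.785, 0.001], [0.785, 0.62, -0.0], [-0.001, 0.0, -1.0]] [ 0.17  0.46 -0.61  1.65  0.29  1.12  0.14] [0.77 0.6  0.56] 40.1
```

```bash
python3 -m inch '[{"dx":0.5,"dy":2,"dz":0,"ax":-11.8,"ay":-9.3,"az":0,"gripper":0.43},{"dx":0.5,"dy":2,"dz":0,"ax":-11.8,"ay":-9.3,"az":0,"gripper":0.43},{"dx":0.5,"dy":2,"dz":0,"ax":-11.8,"ay":-9.3,"az":0,"gripper":0.43},{"dx":0.5,"dy":2,"dz":0,"ax":-11.8,"ay":-9.3,"az":0,"gripper":0.43},{"dx":0.5,"dy":2,"dz":0,"ax":-11.8,"ay":-9.3,"az":0,"gripper":0.43},{"dx":0.5,"dy":2,"dz":0,"ax":-11.8,"ay":-9.3,"az":0,"gripper":0.43}]'; python3 st.py
```

```text
clock: 2.27
tcp_pos: [537.0, 123.0, 268.3]
ee_rot: [1.27, 2.608, -0.169]
force: [0.1, -1.4, -0.0]
width: 40.0
2.2667 [537.  123.  268.3] [[-0.595, 0.787, 0.159], [0.76, 0.616, -0.205], [-0.26, -0.001, -0.966]] [-0.06  0.42 -0.52  1.73  0.53  1.08 -0.13] [ 0.06 -1.41 -0.01] 40.0
```

```bash
python3 -m inch '[{"dx":1.14,"dy":0.93,"dz":-4,"ax":0,"ay":0,"az":0,"gripper":0.43},{"dx":1.14,"dy":0.93,"dz":-8,"ax":0,"ay":0,"az":0,"gripper":0.43},{"dx":1.14,"dy":0.93,"dz":-11,"ax":0,"ay":0,"az":0,"gripper":0.43},{"dx":1.14,"dy":0.93,"dz":-14,"ax":0,"ay":0,"az":0,"gripper":0.43},{"dx":1.14,"dy":0.93,"dz":-17,"ax":0,"ay":0,"az":0,"gripper":0.43},{"dx":1.14,"dy":0.93,"dz":-18.6,"ax":0,"ay":0,"az":0,"gripper":0.43},{"dx":1.14,"dy":0.93,"dz":-18.6,"ax":0,"ay":0,"az":0,"gripper":0.43},{"dx":1.14,"dy":0.93,"dz":-18.6,"ax":0,"ay":0,"az":0,"gripper":0.43}]'; python3 st.py
python3 - <<'E'
from h import *
a=capture("side")[:,:,::-1];b=capture("top")[:,:,::-1]
a=cv2.resize(a[130:290,170:340],None,fx=3.5,fy=3.5,interpolation=cv2.INTER_CUBIC)
b=cv2.resize(b[150:270,220:340],None,fx=3,fy=3,interpolation=cv2.INTER_CUBIC)[:,:200]
cv2.imwrite("pics/s1.png",a)
E
```

```text
clock: 2.93
tcp_pos: [548.2, 132.6, 81.7]
ee_rot: [1.27, 2.609, -0.17]
force: [-0.4, 0.1, 0.8]
width: 40.0
2.9333 [548.2 132.6  81.7] [[-0.596, 0.787, 0.158], [0.76, 0.617, -0.205], [-0.259, -0.002, -0.966]] [-0.18  0.66 -0.37  1.9   0.78  0.72 -0.44] [-0.43  0.13  0.79] 40.0
```

View pics/s1.png

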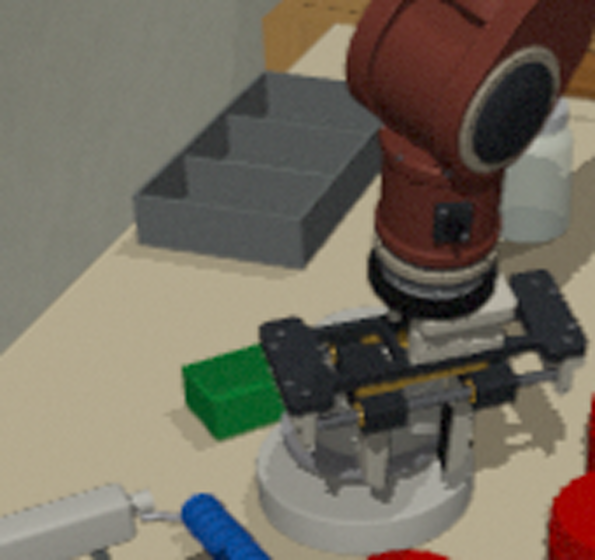

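The side view shows both tips in front of the tub, at about (375,480) and (455,470), with the gripper body clear above the lid. Now a slow push, stopping about 12 mm short of the end.

```bash
python3 -m inch '[{"dx":0.31,"dy":-0.39,"dz":0,"ax":0,"ay":0,"az":0,"gripper":0.43},{"dx":0.62,"dy":-0.785,"dz":0,"ax":0,"ay":0,"az":0,"gripper":0.43},{"dx":0.80,"dy":-1.02,"dz":0,"ax":0,"ay":0,"az":0,"gripper":0.43},{"dx":0.93,"dy":-1.18,"dz":0,"ax":0,"ay":0,"az":0,"gripper":0.43},{"dx":1.00,"dy":-1.27,"dz":0,"ax":0,"ay":0,"az":0,"gripper":0.43},{"dx":1.07,"dy":-1.36,"dz":0,"ax":0,"ay":0,"az":0,"gripper":0.43},{"dx":1.14,"dy":-1.45,"dz":0,"ax":0,"ay":0,"az":0,"gripper":0.43},{"dx":1.21,"dy":-1.54,"dz":0,"ax":0,"ay":0,"az":0,"gripper":0.43},{"dx":1.28,"dy":-1.63,"dz":0,"ax":0,"ay":0,"az":0,"gripper":0.43},{"dx":1.35,"dy":-1.72,"dz":0,"ax":0,"ay":0,"az":0,"gripper":0.43},{"dx":1.42,"dy":-1.81,"dz":0,"ax":0,"ay":0,"az":0,"gripper":0.43},{"dx":1.49,"dy":-1.90,"dz":0,"ax":0,"ay":0,"az":0,"gripper":0.43},{"dx":1.56,"dy":-1.99,"dz":0,"ax":0,"ay":0,"az":0,"gripper":0.43},{"dx":1.63,"dy":-2.08,"dz":0,"ax":0,"ay":0,"az":0,"gripper":0.43},{"dx":1.70,"dy":-2.16,"dz":0,"ax":0,"ay":0,"az":0,"gripper":0.43},{"dx":1.77,"dy":-2.25,"dz":0,"ax":0,"ay":0,"az":0,"gripper":0.43},{"dx":1.84,"dy":-2.34,"dz":0,"ax":0,"ay":0,"az":0,"gripper":0.43},{"dx":1.91,"dy":-2.43,"dz":0,"ax":0,"ay":0,"az":0,"gripper":0.43},{"dx":1.98,"dy":-2.51,"dz":0,"ax":0,"ay":0,"az":0,"gripper":0.43},{"dx":2.05,"dy":-2.6,"dz":0,"ax":0,"ay":0,"az":0,"gripper":0.43}]'; python3 st.py
```

```text
clock: 4.7
tcp_pos: [568.1, 108.8, 82.2]
ee_rot: [1.265, 2.611, -0.167]
force: [-0.7, 2.1, 0.6]
width: 39.7
4.7 [568.1 108.8  82.2] [[-0.599, 0.785, 0.16], [0.758, 0.62, -0.204], [-0.259, -0.001, -0.966]] [-0.12  0.67 -0.38  1.88  0.79  0.72 -0.37] [-0.67  2.08  0.61] 39.7
```

```bash
python3 -m inch '[{"dx":-0.6,"dy":0.8,"dz":0,"ax":0,"ay":0,"az":0,"gripper":0.43},{"dx":-2.5,"dy":3.1,"dz":0,"ax":0,"ay":0,"az":0,"gripper":0.43},{"dx":-3.1,"dy":3.9,"dz":0,"ax":0,"ay":0,"az":0,"gripper":0.43},{"dx":-3.1,"dy":3.9,"dz":4,"ax":0,"ay":0,"az":0,"gripper":0.43},{"dx":-4,"dy":5,"dz":8,"ax":0,"ay":0,"az":0,"gripper":0.43},{"dx":-6,"dy":7,"dz":11,"ax":0,"ay":0,"az":0,"gripper":0.43},{"dx":-9,"dy":9,"dz":14,"ax":0,"ay":0,"az":0,"gripper":0.43},{"dx":-12,"dy":12,"dz":16,"ax":0,"ay":0,"az":0,"gripper":0.43},{"dx":-14,"dy":14,"dz":17,"ax":0,"ay":0,"az":0,"gripper":0.43},{"dx":-14,"dy":14,"dz":17,"ax":0,"ay":0,"az":0,"gripper":0.43},{"dx":-14,"dy":14,"dz":17,"ax":0,"ay":0,"az":0,"gripper":0.43}]'; python3 st.py
cat > look.py <<'E'
from h import *
import sys
a=capture("side")[:,:,::-1];b=capture("top")[:,:,::-1]
cv2.imwrite("pics/sf.png",a);cv2.imwrite("pics/tf.png",b)
k=5
a=cv2.resize(a[210:290,235:315],None,fx=k,fy=k,interpolation=cv2.INTER_CUBIC)
b=cv2.resize(b[180:260,260:340],None,fx=k,fy=k,interpolation=cv2.INTER_CUBIC)
cv2.imwrite(sys.argv[1],cv2.convertScaleAbs(np.hstack([b,a]),alpha=1.25))
E
python3 look.py pics/l1.png
```

```text
clock: 5.62
tcp_pos: [426.9, 251.3, 253.7]
ee_rot: [1.256, 2.613, -0.162]
force: [0.4, -1.2, -0.2]
width: 40.0
5.6167 [426.9 251.3 253.7] [[-0.603, 0.781, 0.164], [0.754, 0.625, -0.201], [-0.26, 0.003, -0.966]] [-0.35  0.38 -0.55  1.83  0.52  1.09 -0.47] [ 0.4  -1.2  -0.19] 40.0
```

View pics/l1.png

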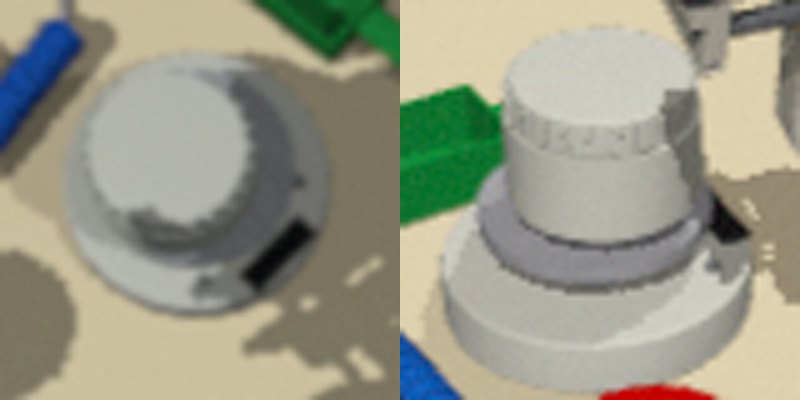

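The top view shows the lid at x 87–250 with its top edge at y 66, upright, and the base unmoved (x 65–330, y 51–316). The side view has lid left/right/top at 103/296/27, after taking off 400 for the panel offset.

```bash
python3 - <<'E'
from h import *
tx=lambda c:cp(c,260,5); ty=lambda c:cp(c,180,5); sx=lambda c:cp(c,235,5); sy=lambda c:cp(c,210,5)
tb=[("top",BASE,"l",tx(65)),("top",BASE,"r",tx(330)),("top",BASE,"t",ty(51)),("top",BASE,"b",ty(315))]
sb=[("side",BASE,"l",sx(43)),("side",BASE,"r",sx(350)),("side",BASE,"b",sy(390)),("side",PAN,"l",sx(78)),("side",PAN,"b",sy(290))]
tl=[("top",LIDTOP,"l",tx(87)),("top",LIDTOP,"r",tx(251)),("top",LIDTOP,"t",ty(66))]
sl=[("side",LID,"l",sx(103)),("side",LID,"r",sx(296)),("side",LID,"t",sy(27))]
for o in(tb,sb,tb+sb,tl,sl,tl+sl): print(*fit(o))
E
```

```text
[608.8  57. ] [-0.28  0.29 -0.62  0.6 ]
[607.9  55.7] [-0.58  0.75  1.14 -0.16 -1.33]
[608.1  56.4] [-0.07  0.51 -0.37  0.86 -0.75  0.6   1.29 -0.34 -1.19]
[598.   68.4] [-0.34  0.34 -0.  ]
[598.1  70. ] [-0.24  0.24 -0.03]
[598.4  68.7] [-0.45  0.23 -0.14 -0.13  0.31 -0.31]
```

The tub is now at (598.3, 69). At contact the TCP was 50 mm from its axis, as modelled, so 16 mm remain in the same direction. Going back in.

```bash
python3 -m inch '[{"dx":2,"dy":-2,"dz":-1,"ax":0,"ay":0,"az":0,"gripper":0.43},{"dx":5,"dy":-5,"dz":-3,"ax":0,"ay":0,"az":0,"gripper":0.43},{"dx":8,"dy":-7,"dz":-6,"ax":0,"ay":0,"az":0,"gripper":0.43},{"dx":10,"dy":-9.3,"dz":-9,"ax":0,"ay":0,"az":0,"gripper":0.43},{"dx":11,"dy":-10.35,"dz":-13,"ax":0,"ay":0,"az":0,"gripper":0.43},{"dx":11,"dy":-10.35,"dz":-16,"ax":0,"ay":0,"az":0,"gripper":0.43},{"dx":11,"dy":-10.35,"dz":-17.15,"ax":0,"ay":0,"az":0,"gripper":0.43},{"dx":11,"dy":-10.35,"dz":-17.15,"ax":0,"ay":0,"az":0,"gripper":0.43},{"dx":11,"dy":-10.35,"dz":-17.15,"ax":0,"ay":0,"az":0,"gripper":0.43},{"dx":12.2,"dy":-11.9,"dz":-17.15,"ax":0,"ay":0,"az":0,"gripper":0.43},{"dx":13.4,"dy":-13.5,"dz":-17.15,"ax":0,"ay":0,"az":0,"gripper":0.43},{"dx":13.4,"dy":-13.5,"dz":-17.15,"ax":0,"ay":0,"az":0,"gripper":0.43},{"dx":13.4,"dy":-13.5,"dz":-17.15,"ax":0,"ay":0,"az":0,"gripper":0.43}]'; python3 st.py
```

```text
clock: 6.8
tcp_pos: [563.5, 114.2, 83.2]
ee_rot: [1.266, 2.607, -0.163]
force: [-0.1, 0.9, 0.7]
width: 39.9
6.8 [563.5 114.2  83.2] [[-0.597, 0.786, 0.164], [0.759, 0.619, -0.202], [-0.261, 0.004, -0.965]] [-0.13  0.67 -0.37  1.89  0.79  0.71 -0.39] [-0.11  0.85  0.7 ] 39.9
```

```bash
python3 -m inch '[{"dx":0.14,"dy":-0.19,"dz":-0.1,"ax":0,"ay":0,"az":0,"gripper":0.43},{"dx":0.25,"dy":-0.33,"dz":-0.1,"ax":0,"ay":0,"az":0,"gripper":0.43},{"dx":0.32,"dy":-0.43,"dz":-0.1,"ax":0,"ay":0,"az":0,"gripper":0.43},{"dx":0.4,"dy":-0.53,"dz":-0.1,"ax":0,"ay":0,"az":0,"gripper":0.43},{"dx":0.47,"dy":-0.63,"dz":-0.1,"ax":0,"ay":0,"az":0,"gripper":0.43},{"dx":0.55,"dy":-0.73,"dz":-0.1,"ax":0,"ay":0,"az":0,"gripper":0.43},{"dx":0.62,"dy":-0.83,"dz":-0.1,"ax":0,"ay":0,"az":0,"gripper":0.43},{"dx":0.7,"dy":-0.93,"dz":-0.1,"ax":0,"ay":0,"az":0,"gripper":0.43},{"dx":0.77,"dy":-1.03,"dz":-0.1,"ax":0,"ay":0,"az":0,"gripper":0.43},{"dx":0.85,"dy":-1.13,"dz":-0.1,"ax":0,"ay":0,"az":0,"gripper":0.43},{"dx":0.92,"dy":-1.23,"dz":-0.1,"ax":0,"ay":0,"az":0,"gripper":0.43},{"dx":1.0,"dy":-1.34,"dz":-0.1,"ax":0,"ay":0,"az":0,"gripper":0.43},{"dx":1.08,"dy":-1.44,"dz":-0.1,"ax":0,"ay":0,"az":0,"gripper":0.43},{"dx":1.16,"dy":-1.54,"dz":-0.1,"ax":0,"ay":0,"az":0,"gripper":0.43},{"dx":1.23,"dy":-1.65,"dz":-0.1,"ax":0,"ay":0,"az":0,"gripper":0.43},{"dx":1.31,"dy":-1.75,"dz":-0.1,"ax":0,"ay":0,"az":0,"gripper":0.43},{"dx":1.39,"dy":-1.86,"dz":-0.1,"ax":0,"ay":0,"az":0,"gripper":0.43},{"dx":1.39,"dy":-1.86,"dz":-0.1,"ax":0,"ay":0,"az":0,"gripper":0.43},{"dx":1.39,"dy":-1.86,"dz":-0.1,"ax":0,"ay":0,"az":0,"gripper":0.43}]'; python3 st.py
```

```text
clock: 8.38
tcp_pos: [576.1, 94.8, 79.7]
ee_rot: [1.265, 2.61, -0.168]
force: [-0.3, 1.4, -0.2]
width: 40.0
8.3833 [576.1  94.8  79.7] [[-0.599, 0.785, 0.16], [0.758, 0.62, -0.204], [-0.26, -0.001, -0.966]] [-0.1   0.68 -0.37  1.87  0.79  0.71 -0.35] [-0.33  1.44 -0.24] 40.0
```

```bash
python3 -m inch '[{"dx":-0.6,"dy":0.8,"dz":0,"ax":0,"ay":0,"az":0,"gripper":0.43},{"dx":-2.5,"dy":3.1,"dz":0,"ax":0,"ay":0,"az":0,"gripper":0.43},{"dx":-3.1,"dy":3.9,"dz":0,"ax":0,"ay":0,"az":0,"gripper":0.43},{"dx":-3.1,"dy":3.9,"dz":4,"ax":0,"ay":0,"az":0,"gripper":0.43},{"dx":-4,"dy":5,"dz":8,"ax":0,"ay":0,"az":0,"gripper":0.43},{"dx":-6,"dy":7,"dz":11,"ax":0,"ay":0,"az":0,"gripper":0.43},{"dx":-9,"dy":9,"dz":14,"ax":0,"ay":0,"az":0,"gripper":0.43},{"dx":-12,"dy":12,"dz":16,"ax":0,"ay":0,"az":0,"gripper":0.43},{"dx":-15,"dy":15,"dz":17,"ax":0,"ay":0,"az":0,"gripper":0.43},{"dx":-15,"dy":18,"dz":17,"ax":0,"ay":0,"az":0,"gripper":0.43},{"dx":-15,"dy":18,"dz":17,"ax":0,"ay":0,"az":0,"gripper":0.43},{"dx":-15,"dy":18,"dz":17,"ax":0,"ay":0,"az":0,"gripper":0.43}]'; python3 st.py; python3 look.py pics/l2.png
```

```text
clock: 9.38
tcp_pos: [424.8, 277.9, 250.3]
ee_rot: [1.256, 2.614, -0.164]
force: [0.4, -0.9, 0.4]
width: 39.7
9.3833 [424.8 277.9 250.3] [[-0.603, 0.781, 0.162], [0.754, 0.625, -0.202], [-0.259, 0.001, -0.966]] [-0.4   0.42 -0.56  1.79  0.53  1.12 -0.51] [ 0.39 -0.86  0.43] 39.7
```

View pics/l2.png

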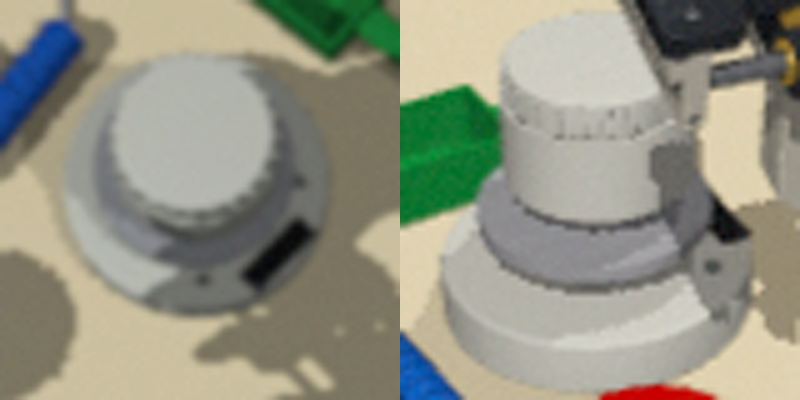

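The top view now shows the lid at x 112–274, y 53–212, with the pan ring visible on all sides. The side view has lid left at 101 and top at 12 after the panel offset. It stands upright and the base is unmoved.

```bash
python3 - <<'E'
from h import *
tx=lambda c:cp(c,260,5); ty=lambda c:cp(c,180,5); sx=lambda c:cp(c,235,5); sy=lambda c:cp(c,210,5)
tl=[("top",LIDTOP,"l",tx(111)),("top",LIDTOP,"r",tx(275)),("top",LIDTOP,"t",ty(53)),("top",LIDTOP,"b",ty(213))]
sl=[("side",LID,"l",sx(101)),("side",LID,"t",sy(12))]
tp=[("top",[(60,116)],"l",tx(95)),("top",[(60,116)],"b",ty(268))]
for o in(tl,sl,tl+sl,tp): print(*fit(o))
img=cv2.imread("pics/tf.png"); s=cv2.imread("pics/sf.png")
k=6
def ov(img,n,y0,x0):
    c=cv2.convertScaleAbs(cv2.resize(img[y0:y0+65,x0:x0+65],None,fx=k,fy=k,interpolation=cv2.INTER_CUBIC),alpha=1.25)
    for z,d,col in((142,91,(0,0,255)),(60,116,(0,200,0)),(30,156,(255,0,0)),(0,156,(255,0,0))):
        p=(proj(n,circ(608.4,56.4,z,d))-[x0,y0]+.5)*k-.5
        cv2.polylines(c,[np.round(p*16).astype(int)],True,col,1,cv2.LINE_AA,4)
    return c
cv2.imwrite("pics/ov.png",np.hstack([ov(img,"top",186,268),ov(s,"side",210,240)]))
E
```

```text
[605.3  55.1] [-0.32  0.32 -0.18  0.17]
[603.8  56.7] [0. 0.]
[604.9  55.2] [-0.36  0.28 -0.03  0.31 -0.2  -0.34]
[605.8  56.5] [0. 0.]
```

View pics/ov.png

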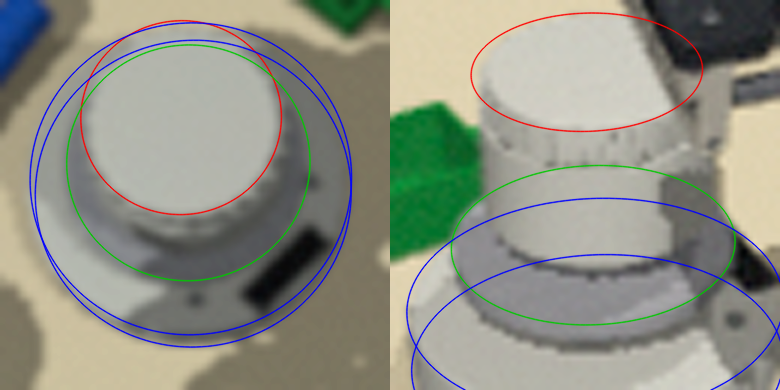

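Measured separately by each camera, the tub sits about 4 mm short in x and under 1–2 mm off in y. That is inside 7 mm but without much margin, so I'll give one more tap along +x. I'll turn the gripper 52° and approach from the robot's side.

```bash
python3 -m inch '[{"dx":0,"dy":-4,"dz":1,"ax":0,"ay":0,"az":51.7,"gripper":0.43},{"dx":2,"dy":-8,"dz":1,"ax":0,"ay":0,"az":51.7,"gripper":0.43},{"dx":4,"dy":-12,"dz":1,"ax":0,"ay":0,"az":51.7,"gripper":0.43},{"dx":6,"dy":-15,"dz":1,"ax":0,"ay":0,"az":51.7,"gripper":0.43},{"dx":8,"dy":-18,"dz":1,"ax":0,"ay":0,"az":51.7,"gripper":0.43},{"dx":10,"dy":-21,"dz":1,"ax":0,"ay":0,"az":51.7,"gripper":0.43},{"dx":10.5,"dy":-22.2,"dz":1,"ax":0,"ay":0,"az":51.7,"gripper":0.43},{"dx":10.5,"dy":-22.2,"dz":1,"ax":0,"ay":0,"az":51.7,"gripper":0.43},{"dx":10.5,"dy":-22.2,"dz":1,"ax":0,"ay":0,"az":51.7,"gripper":0.43},{"dx":10.5,"dy":-22.2,"dz":1,"ax":0,"ay":0,"az":51.7,"gripper":0.43},{"dx":10.5,"dy":-22.2,"dz":1,"ax":0,"ay":0,"az":51.7,"gripper":0.43}]'; python3 st.py
```

```text
clock: 10.4
tcp_pos: [530.6, 51.2, 259.1]
ee_rot: [0.006, 2.881, -0.002]
force: [-1.1, 1.1, -0.1]
width: 40.1
10.4 [530.6  51.2 259.1] [[-0.966, 0.004, 0.258], [0.004, 1.0, -0.002], [-0.258, -0.001, -0.966]] [ 0.41  0.35 -0.77  1.91  0.47  0.77  0.96] [-1.12  1.1  -0.14] 40.1
```

```bash
python3 -m inch '[{"dx":0.2,"dy":0.3,"dz":-4,"ax":0,"ay":0,"az":0,"gripper":0.43},{"dx":0.2,"dy":0.3,"dz":-8,"ax":0,"ay":0,"az":0,"gripper":0.43},{"dx":0.2,"dy":0.3,"dz":-12,"ax":0,"ay":0,"az":0,"gripper":0.43},{"dx":0.2,"dy":0.3,"dz":-15,"ax":0,"ay":0,"az":0,"gripper":0.43},{"dx":0.2,"dy":0.3,"dz":-17,"ax":0,"ay":0,"az":0,"gripper":0.43},{"dx":0.2,"dy":0.3,"dz":-17.6,"ax":0,"ay":0,"az":0,"gripper":0.43},{"dx":0.2,"dy":0.3,"dz":-17.6,"ax":0,"ay":0,"az":0,"gripper":0.43},{"dx":0.2,"dy":0.3,"dz":-17.6,"ax":0,"ay":0,"az":0,"gripper":0.43},{"dx":0.2,"dy":0.3,"dz":-17.6,"ax":0,"ay":0,"az":0,"gripper":0.43}]'; python3 st.py
```

```text
clock: 11.15
tcp_pos: [534.1, 56.9, 85.4]
ee_rot: [-0.001, 2.876, 0.0]
force: [-0.3, -0.3, 0.3]
width: 40.5
11.15 [534.1  56.9  85.4] [[-0.965, -0.0, 0.262], [-0.0, 1.0, 0.0], [-0.262, 0.0, -0.965]] [ 0.1   0.58 -0.4   2.12  0.91  0.34  0.52] [-0.32 -0.29  0.31] 40.5
```

```bash
python3 -m inch '[{"dx":0.5,"dy":0,"dz":-0.25,"ax":0,"ay":0,"az":0,"gripper":0.43},{"dx":1.0,"dy":-0.05,"dz":-0.25,"ax":0,"ay":0,"az":0,"gripper":0.43},{"dx":1.3,"dy":-0.05,"dz":-0.25,"ax":0,"ay":0,"az":0,"gripper":0.43},{"dx":1.5,"dy":-0.05,"dz":-0.25,"ax":0,"ay":0,"az":0,"gripper":0.43},{"dx":1.6,"dy":-0.05,"dz":-0.25,"ax":0,"ay":0,"az":0,"gripper":0.43},{"dx":1.7,"dy":-0.05,"dz":-0.25,"ax":0,"ay":0,"az":0,"gripper":0.43},{"dx":1.8,"dy":-0.05,"dz":-0.25,"ax":0,"ay":0,"az":0,"gripper":0.43},{"dx":1.9,"dy":-0.05,"dz":-0.25,"ax":0,"ay":0,"az":0,"gripper":0.43},{"dx":2.0,"dy":-0.05,"dz":-0.25,"ax":0,"ay":0,"az":0,"gripper":0.43},{"dx":2.1,"dy":-0.05,"dz":-0.25,"ax":0,"ay":0,"az":0,"gripper":0.43},{"dx":2.2,"dy":-0.05,"dz":-0.25,"ax":0,"ay":0,"az":0,"gripper":0.43},{"dx":2.3,"dy":-0.05,"dz":-0.25,"ax":0,"ay":0,"az":0,"gripper":0.43},{"dx":2.4,"dy":-0.05,"dz":-0.25,"ax":0,"ay":0,"az":0,"gripper":0.43},{"dx":2.4,"dy":-0.05,"dz":-0.25,"ax":0,"ay":0,"az":0,"gripper":0.43},{"dx":2.4,"dy":-0.05,"dz":-0.25,"ax":0,"ay":0,"az":0,"gripper":0.43}]'; python3 st.py
```

```text
clock: 12.4
tcp_pos: [556.6, 55.7, 81.1]
ee_rot: [-0.0, 2.88, -0.001]
force: [-1.1, -0.1, 0.5]
width: 39.9
12.4 [556.6  55.7  81.1] [[-0.966, -0.0, 0.259], [-0.0, 1.0, -0.001], [-0.259, -0.001, -0.966]] [ 0.12  0.61 -0.42  2.06  0.88  0.38  0.56] [-1.13 -0.08  0.55] 39.9
```

```bash
python3 -m inch '[{"dx":-1,"dy":0,"dz":0,"ax":0,"ay":0,"az":0,"gripper":0.43},{"dx":-4,"dy":0,"dz":0,"ax":0,"ay":0,"az":0,"gripper":0.43},{"dx":-5,"dy":0,"dz":3,"ax":0,"ay":0,"az":0,"gripper":0.43},{"dx":-5,"dy":0,"dz":7,"ax":0,"ay":0,"az":0,"gripper":0.43},{"dx":-5,"dy":0,"dz":11,"ax":0,"ay":0,"az":0,"gripper":0.43},{"dx":-5,"dy":-1,"dz":15,"ax":0,"ay":0,"az":0,"gripper":0.43},{"dx":-5.5,"dy":-4,"dz":18,"ax":0,"ay":0,"az":0,"gripper":0.43},{"dx":-6,"dy":-8,"dz":18,"ax":0,"ay":0,"az":0,"gripper":0.43},{"dx":-6.5,"dy":-12,"dz":18,"ax":0,"ay":0,"az":0,"gripper":0.43},{"dx":-7,"dy":-16,"dz":18,"ax":0,"ay":0,"az":0,"gripper":0.43},{"dx":-8,"dy":-20,"dz":18,"ax":0,"ay":0,"az":0,"gripper":0.43},{"dx":-9,"dy":-24,"dz":18,"ax":0,"ay":0,"az":0,"gripper":0.43},{"dx":-9,"dy":-27,"dz":18,"ax":0,"ay":0,"az":0,"gripper":0.43},{"dx":-9,"dy":-27,"dz":18,"ax":0,"ay":0,"az":0,"gripper":0.43},{"dx":-9,"dy":-27,"dz":18,"ax":0,"ay":0,"az":0,"gripper":0.43}]'; python3 st.py;  python3 look.py pics/l3.png
```

```text
clock: 13.65
tcp_pos: [466.4, -216.4, 260.9]
ee_rot: [0.007, 2.879, -0.001]
force: [0.2, -0.0, -0.9]
width: 40.1
13.65 [ 466.4 -216.4  260.9] [[-0.966, 0.005, 0.259], [0.005, 1.0, -0.001], [-0.259, 0.0, -0.966]] [ 1.12  0.36 -0.88  1.93  0.29  0.74  1.68] [ 0.19 -0.   -0.87] 40.1
```

View pics/l3.png

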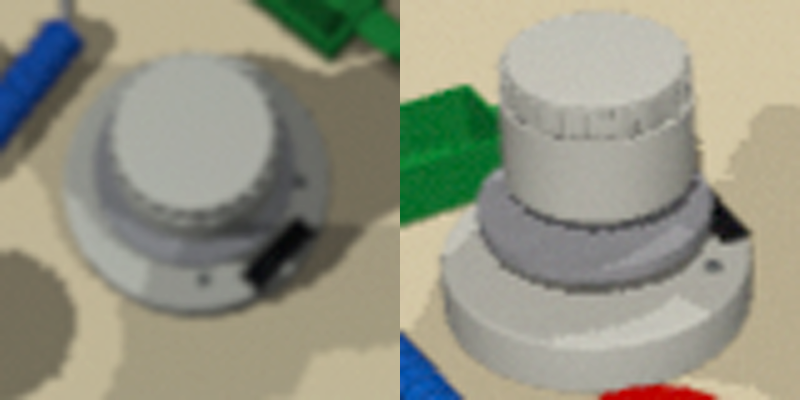

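View pics/sf.png

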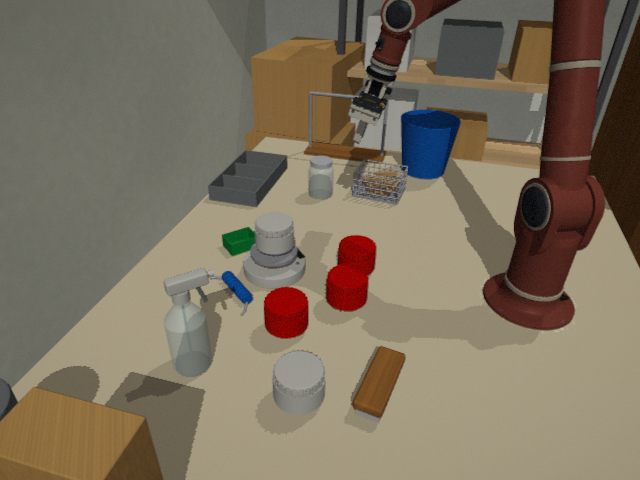

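Nothing else has moved, and the lid is unobstructed in both views. Top: lid x 111–275, y 52–212. Side, after the panel offset: lid 100/291 with top at 11, pan 78/313.

```bash
python3 - <<'E'
from h import *
tx=lambda c:cp(c,260,5); ty=lambda c:cp(c,180,5); sx=lambda c:cp(c,235,5); sy=lambda c:cp(c,210,5)
WALL=[(78,94),(122,94)]
tl=[("top",LIDTOP,"l",tx(111)),("top",LIDTOP,"r",tx(276)),("top",LIDTOP,"t",ty(53)),("top",LIDTOP,"b",ty(212))]
sl=[("side",LID,"l",sx(100)),("side",LID,"r",sx(292)),("side",LID,"t",sy(11)),("side",WALL,"b",sy(226))]
sp=[("side",PAN,"l",sx(78)),("side",PAN,"r",sx(314)),("side",PAN,"b",sy(290))]
sb=[("side",BASE,"l",sx(43)),("side",BASE,"r",sx(351)),("side",BASE,"b",sy(389))]
tb=[("top",BASE,"l",tx(65)),("top",BASE,"r",tx(330)),("top",BASE,"t",ty(51)),("top",BASE,"b",ty(315))]
for o in(tl,sl,tl+sl,sp,sb,tb,sp+sb+tb): print(*fit(o))
# enhanced template check: red-channel edge score over x,y for lid-top circle & base
for n,f in(("top","tf"),("side","sf")):
    g=cv2.GaussianBlur(cv2.imread(f"pics/{f}.png"),(0,0),.8).astype(np.float32)
    def score(x,y,z,d):
        a=proj(n,circ(x,y,z,d-5)).astype(np.float32);b=proj(n,circ(x,y,z,d+5)).astype(np.float32)
        s=lambda p:cv2.remap(g,p[:,0:1].copy(),p[:,1:2].copy(),cv2.INTER_LINEAR)
        e=np.abs(s(a)-s(b)).sum(-1); return np.minimum(e,60).mean()
    for nm,z,d in(("lid",142,91),("pan",60,116),("base",30,156),("base0",0,156)):
        G=[(score(x,y,z,d),x,y) for x in np.arange(598,616,.5) for y in np.arange(48,66,.5)]
        print(n,nm,max(G))
E
```

```text
[605.6  54.8] [-0.22  0.22 -0.28  0.27]
[605.   55.8] [-0.12  0.12 -0.05  0.03]
[605.3  55.1] [-0.3   0.14 -0.19  0.35 -0.15  0.07 -0.21 -0.16]
[605.8  60.6] [-0.13  0.13 -0.02]
[609.6  50.6] [-0.44  0.45 -0.07]
[608.8  57. ] [-0.28  0.29 -0.62  0.6 ]
[607.9  56.2] [-0.26 -0.16 -1.22 -0.67  0.48  1.45 -0.01  0.57 -0.33  0.9 ]Traceback (most recent call last):
  File "<stdin>", line 18, in <module>
  File "<stdin>", line 14, in score
  File "h.py", line 6, in proj
    c=camera_model(n); q=(c["R"]@P.T).T+c["t"]; q=q@c["mtx"].T; return q[:,:2]/q[:,2:]
ValueError: time passes only in moves, steps and waits
```

```bash
sed -i 's/^T=/CM={n:camera_model(n) for n in("top","side")}\nT=/; s/c=camera_model(n)/c=CM[n]/' h.py; python3 - <<'E'
from h import *
for n,f in(("top","tf"),("side","sf"),):
    g=cv2.GaussianBlur(cv2.imread(f"pics/{f}.png"),(0,0),.7).astype(np.float32)
    def score(x,y,z,d):
        a=proj(n,circ(x,y,z,d-5)).astype(np.float32);b=proj(n,circ(x,y,z,d+5)).astype(np.float32)
        s=lambda p:cv2.remap(g,p[:,0].reshape(-1,1),p[:,1].reshape(-1,1),cv2.INTER_LINEAR)[:,0]
        e=np.abs(s(a)-s(b)).sum(-1); return np.minimum(e,60).mean()
    for nm,z,d in(("lid",142,91),("pan",60,116),("panlow",52,116),("base",30,156),("base0",0,156)):
        G=np.array([(score(x,y,z,d),x,y) for x in np.arange(598,617,.5) for y in np.arange(46,67,.5)])
        G=G[G[:,0].argsort()][-15:]; print(n,nm,G[-1].round(1),G[:,1:].mean(0).round(1),G[:,1:].std(0).round(1))
E
```

```text
top lid [ 47.6 605.5  54.5] [605.6  54.3] [0.6 0.5]
top pan [ 30.4 604.5  57.5] [604.3  57.7] [0.5 0.5]
top panlow [ 29.9 606.   57.5] [605.9  58.1] [0.5 0.7]
top base [ 28.7 608.   66.5] [608.4  65.8] [1.2 1.8]
top base0 [ 28.1 616.5  60. ] [616.1  60. ] [0.4 0.8]
side lid [ 28.5 605.   54.5] [605.3  54.5] [0.5 0.6]
side pan [ 37.7 608.5  64.5] [608.5  63.8] [0.4 0.8]
side panlow [ 39.3 607.   62. ] [606.2  62.5] [0.5 0.6]
side base [ 32.6 608.5  58.5] [608.8  58.4] [0.5 0.6]
side base0 [ 35.  608.   55.5] [608.1  55.8] [0.5 0.6]
```

```bash
python3 - <<'E'
from h import *
k=8
def ov(f,n,y0,x0,X,Y):
    img=cv2.imread(f)
    c=cv2.convertScaleAbs(cv2.resize(img[y0:y0+72,x0:x0+50],None,fx=k,fy=k,interpolation=cv2.INTER_CUBIC),alpha=1.3)
    for z,d,col in((60,116,(0,200,0)),(52,116,(0,255,255)),(30,156,(255,0,0)),(0,156,(255,0,255))):
        p=(proj(n,circ(X,Y,z,d))-[x0,y0]+.5)*k-.5
        for q in p[::2]: cv2.circle(c,tuple(np.round(q).astype(int)),1,col,-1)
    p=(proj(n,circ(605.5,54.6,142,91))-[x0,y0]+.5)*k-.5
    for q in p[::2]: cv2.circle(c,tuple(np.round(q).astype(int)),1,(0,0,255),-1)
    return c
cv2.imwrite("pics/ov2.png",np.hstack([ov("pics/tf.png","top",184,276,608,57),ov("pics/sf.png","side",215,250,608,57)]))
E
```

```text
(no output)
```

View pics/ov2.png

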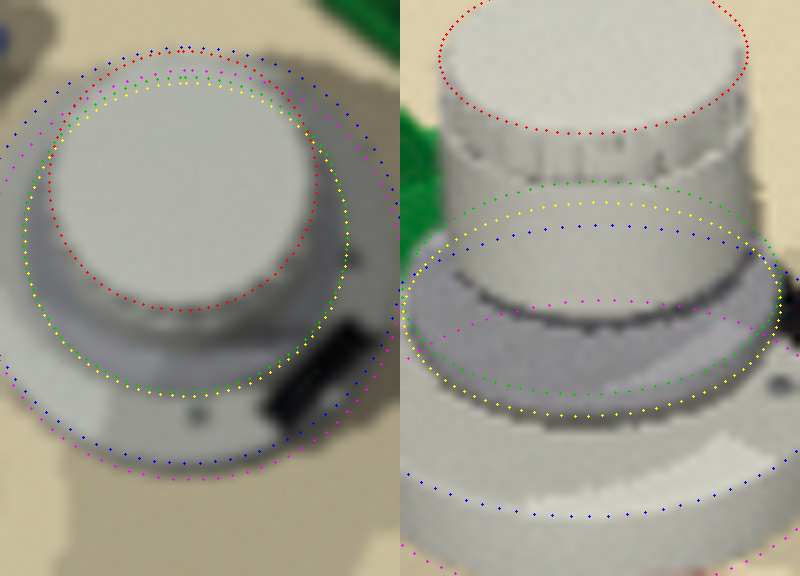

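The overlay shows the pan outline fitting at about (607.5, 56.5). The lid fits at (605.5, 54.6), and the last tap's fingertip contact puts it at (606.6, 55.5). So the tub is about 1.5–3 mm off centre, upright, with the arm clear. Handing in.

```bash
python3 -c "
import workcell as w; print(w.state()['joint_velocities'].round(3)); print(w.hand_in())"
```

```text
[-0.023 -0.009 -0.011  0.005  0.001 -0.001  0.001]
the job is handed in; nothing more can be done
None
```

I nudged the tub to the middle of the pan with three slow, low pushes and handed the job in at about 14 s. I used both fingertips about 40 mm apart, tilted 15° and about 22 mm above the tub's underside. Two pushes went along the original offset of about 27 mm and one along +x. The force read at the end of each push was about 1–2 N; the peak during a push was not logged.

**Tub position:** the tub fits at about (605.5, 54.6) mm and the pan centre at about (607.5, 56.5). That leaves it roughly 1.5–3 mm off centre, inside the 7 mm limit. The tub looked upright in both views.

**Other things:** the scale's outline moved less than 1 mm, and the last side view showed nothing else displaced. I checked the other things only by eye. The arm was well clear of everything.

**Checks that disagreed:**
- **Pan and base in the side view:** fitted alone, the lower edges of the pan and base gave centres about 10 mm apart in y (60.6 and 50.6). I put this down to rounded edges and shadow, and relied on the top view and on fits that used more of the outline.
- **Pan in the top view:** an edge fit of the pan in the top view put its centre at x 604–606, against 608–609 from the base, so the pan centre is only known to about 2–3 mm. The side edge fit of the pan even gave y 62–64, which taken alone would put the tub outside the 7 mm limit.
- **Last tap:** it shifted the tub hardly at all, less than the 3.5 mm I intended. Either the tub was already nearly centred or the tap barely made contact.

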